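Set the decorating turntable to the yellow mark

TASK

Gently push the turntable's red-knobbed lever round until the red pointer on the opposite side points at the middle of the yellow dot on the scale, so the next side of the pot can be decorated. Leave it there and move clear. Do not touch the pot, which must ride round standing on the turntable, and leave the other things on the table where they are.

Things in the scene. Friction and masses are not known exactly. Their poses are not given: they have to be found in the camera images.
- wheel: grey fixed round base (scale ring) of the decorating turntable, 260 mm diameter, top 16 mm above the table; origin at the centre of its underside, on the vertical turning axis; its x axis points from the axis to the middle of the scale with the coloured dots, z up
- head (a joint): angle of the turning aluminium head (176 mm diameter, top 32 mm above the table) in rad; 0 = pointer along the base's x axis, positive = counter-clockwise seen from above, stops at -1.0 and +1.0. It turns stiffly (about 2 N at the knob) and stays where it is left; it has no detents
- knob_top (a point): centre of the flat top of the upright red knob at the end of the lever. The knob is a cylinder 26 mm in diameter, 150 mm from the turning axis, reaching from 22 to 82 mm above the table. A steel lever bar 12 mm wide, 22 to 30 mm above the table, joins it to the head. The lever lies exactly opposite the pointer, so when the knob goes one way round the pointer goes the same way round on the other side
- pointer_tip (a point): tip of the thin red pointer of the head, 112 mm from the turning axis, just above the scale, on the side opposite the lever
- dot_yellow: yellow round dot on the scale, 18 mm diameter, 2 mm high, centre 112 mm from the turning axis; origin at its centre - the mark to be set
- dot_white: white round dot on the scale, 18 mm diameter, 2 mm high, centre 112 mm from the turning axis; origin at its centre - not wanted
- dot_blue: blue round dot on the scale, 18 mm diameter, 2 mm high, centre 112 mm from the turning axis; origin at its centre - not wanted
- dot_green: green round dot on the scale, 18 mm diameter, 2 mm high, centre 112 mm from the turning axis; origin at its centre - not wanted
- pot: black and yellow round lacquered pot standing loose on the middle of the head, 144 mm largest diameter, 91 mm tall (its top 123 mm above the table); origin at the centre of its underside. It turns with the head
- glaze_jar: closed yellow jar with a white cap and pale label, 60 mm diameter, 75 mm tall; origin at the centre of its underside. Bystander, loose
- copper_bowl: small copper bowl, 84 mm across the rim, 40 mm tall; origin at the centre of its underside. Bystander, loose
- sample_tile: flat black and yellow tile, 100 x 100 x 8 mm; origin at the centre of its underside. Bystander, loose
- vase: white square vase with a yellow lid, 70 x 70 mm, 112 mm tall; origin at the centre of its underside. Bystander, loose
- brush: brush lying on the table; about 180 mm long; origin under its middle, its x axis along the handle. Bystander, loose
Not all that is in view belongs to the job. What is shaped like the pot but blue is not meant.

How it is judged (in metres and radians):
At the end, for the whole second after the job is handed in: The pointer tip lies within 6 mm of the centre of the yellow dot, the turntable is at rest, and the pot stands upright on the head, within 20 mm of its centre (horizontal distance between pointer_tip and dot_yellow below 0.006 m and velocity of joint head between -0.02 and 0.02 rad/s and horizontal distance between pot and wheel below 0.02 m and angle between pot's own z axis and vertical below 0.1 rad and z of pot in the frame of wheel between 0.027 and 0.037 m); the robot touches nothing.
It fails at once if the fingers press or squeeze the turntable or its lever hard (contact force between the fingers and wheel above 40 N).
It fails at once if the robot touches the pot (contact force between any of the fingers, the arm and pot above 0.5 N).
It fails at once if the pot is lifted off the turntable or tipped (z of pot in the frame of wheel above 0.045 m or angle between pot's own z axis and vertical above 0.2 rad).
It fails at once if another thing on the table is moved by more than 20 mm (distance of any of glaze_jar, copper_bowl, sample_tile, vase, brush from where it was at the start of the episode above 0.02 m).
It also fails if it takes over 45 s, if anything falls off the work surface, if the arm or the gripper's body presses on something with over 40 N, if the wrist force passes 120 N, or if a joint passes its speed limit or range.

ROBOT

A 6-joint arm with a two-finger parallel gripper is mounted at the origin on the work surface. World frame = base frame: x ahead of the robot, y to its left, z up, the work surface at z = 0. Lengths are in mm, angles in rad, forces in N, time in s.
With the tool pointing down it reaches from about 350 to 875 mm from the base axis. Payload 4.2 kg.
Tool frame: the origin (TCP) lies at the very end of the fingers, on their centre line; the grasp point (between the pads) lies 19 mm behind it; z points along the fingers, y is the line along which they close (so a half turn about z gives the same grasp; the last joint's range is limited). The gripper opens to 85 mm and grips with 20 to 120 N. Pads are 22 mm wide; open, the fingers measure 114 mm over their backs; the gripper's body (76 mm by 85 mm) begins 54 mm behind the grasp point. The pads swing forward as they close: fully open they stand 13 mm farther back than shut.
Start: joints at [1.418, 0.385, 0.008, 0, -1.194, -0.259], TCP at [250.129, 572.743, 202.112] pointing down, gripper open.
Joint ranges: [-3.14, 3.14], [-1.21, 2.06], [-1.07, 1.41], [-3.16, 2.05], [-2.99, -0.16], [-3.1, 3.1]. Speed limits (rad/s): [2.79, 2.79, 3.14, 3.14, 3.14, 3.14].

INTERFACE

Orientations are given as a unit quaternion [x, y, z, w].
In Python, from bench import arm gives the robot as it stands. The module is installed in compiled form; this text tells all that it offers.
- The arm moves only by the tool drive_tool, never from a script. Its argument "targets" is a list of rows, each a list of 5 numbers: the closure, from -1 (fully open) to 1 (shut), then the shift along the tool's x, y, z in mm, then the turn about the tool's z in degrees. In form: [[grip, tx, ty, tz, roll], ...]. A call has 1 to 12 rows; each row is the pose to reach, as a shift and turn from the pose commanded when the call began, along the tool's axes at that moment; what a row does not reach only later rows make up. A row lasts 1/10 s, in which the tool goes at most 50 mm and 8.59 degrees, less where a joint would pass 70% of its speed; a pose out of reach is approached as far as the arm can. A call with a gripper value outside its range is refused whole. The fingers move at their own pace and stop on an object; the grip force is fixed at half the most. Time passes only in rows, so rows that repeat a pose let the fingers close. It gives the time, the measured TCP pose, the force, the opening and the grip force at its end, in the units of the state.
- arm.read_state(): the state, without advancing time (a new reading comes with each control period).
- arm.get_image(name): name is "scene" or "top" or "wrist"; returns the picture (400x640x3 uint8, blue, green, red); there is no depth.
- arm.camera_params(name): a dict with "fov_y" (degrees; the focal length in pixels is half the picture's height over the tangent of half this angle, whatever the lens; pixels are square), "cx", "cy" (the principal point, pixels), "rvec" (rotation vector, rad) and "tvec" (3), from world to camera coordinates, as OpenCV has them; the wrist camera has in their place "tool_from_camera" (4x4, takes a point from camera to tool coordinates, whose origin is the TCP and whose axes are the flange's). Camera axes: x right, y down, z forward; pixel columns grow to the right and rows downward; lengths in mm; the calibration is good to about 2 mm. A picture is of the moment at which its call begins: read the wrist's pose just before it. camera_params takes no time and is no camera call.
- arm.job_done(): hands the job in; it is judged then, once.
The state is a dict: "clock": time; "joints": joint angles; "joint_vel": joint speeds; "joint_efforts": joint torques, N m; "position": TCP position; "ee_rot": TCP orientation; "contact_force": force on the tool from outside, world axes, zero at the start; "wrist_torque": the same for the moment, N m; "gripper_width": finger opening in mm; "grasp_force": force on a finger pad.
Only numpy, scipy, OpenCV 4.12 (cv2) and the standard library are available. Lean on these libraries where they do the work, as an engineer would, in place of code of your own. Each camera call takes 0.05 s, during which the arm holds its last target. There are 200 camera calls.

## Working session

There is one attempt and no reset: what is moved stays moved. The work goes in short steps, Python scripts to look and compute and a tool call to move; the robot and the scene stay as the last step left them, time stands still between calls to the robot, and variables do not carry over. Pictures are saved under pics/ and viewed, at most 10 in all, crops included, and the job is handed in when it is done.

Besides the shell and the picture viewer there is one more tool, called after ">>>" in YAML: its name, and indented under it one key for each argument. drive_tool: Moves the arm, as the interface text tells. Its arguments: {"type":"object","properties":{"targets":{"type":"array","items":{"type":"array","items":{"type":"number"}}}},"required":["targets"]}

```bash
mkdir -p pics
python3 - <<'E'
from bench import arm
import cv2
s=arm.read_state(); print(s)
for n in("top","scene"):
    cv2.imwrite(f"pics/{n}0.png",arm.get_image(n)); print(arm.camera_params(n))
print(arm.camera_params("wrist"))
E
```

```text
{'clock': 0.0, 'joints': array([ 1.41759233e+00,  3.85554548e-01,  6.60984128e-03, -5.10853487e-04,
       -1.19400746e+00, -2.58612968e-01]), 'joint_vel': array([-0.00072494, -0.0004059 ,  0.00161534,  0.00043584,  0.00025873,
        0.00089621]), 'joint_efforts': array([ 3.09178749e-04, -3.92287838e+01,  1.88400525e+01,  4.18626085e+00,
       -4.73444990e-03,  7.58663425e-07]), 'position': array([249.8850281 , 572.15205784, 201.01486151]), 'ee_rot': array([ 9.78855776e-01, -2.04548655e-01, -1.80292688e-04,  1.08893145e-03]), 'contact_force': array([-0.34464879,  0.20439555, -0.00280724]), 'wrist_torque': array([0.04277899, 0.03839201, 0.01742053]), 'grasp_force': 0.0, 'gripper_width': 85.51459954120712}
{'fov_y': 50.95674056210479, 'cx': 322.61501041542925, 'cy': 200.3705680901817, 'rvec': array([ 2.17965693, -2.14774089,  0.1069403 ]), 'tvec': array([ -14.63556292,  575.16540277, 1193.86221594])}
{'fov_y': 54.397919699758475, 'cx': 319.43641224620586, 'cy': 196.95891431826342, 'rvec': array([ 0.74689603,  2.76792177, -0.879686  ]), 'tvec': array([ 484.75125498, -174.41655397, 1078.70516673])}
{'fov_y': 65.05234482991541, 'cx': 322.8400892825855, 'cy': 202.61749181395237, 'tool_from_camera': array([[-8.61915989e-04, -9.53284665e-01, -3.02072185e-01,
         7.70014263e+01],
       [ 9.99999477e-01, -6.55279034e-04, -7.85401953e-04,
         1.49920314e-01],
       [ 5.50770067e-04, -3.02072704e-01,  9.53284731e-01,
        -1.71486013e+02],
       [ 0.00000000e+00,  0.00000000e+00,  0.00000000e+00,
         1.00000000e+00]])}
```

View pics/top0.png

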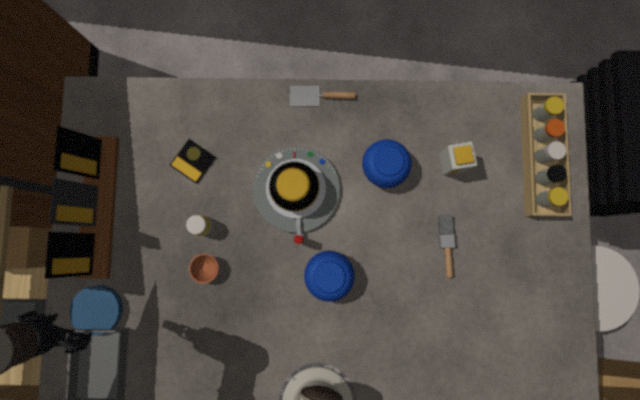

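View pics/scene0.png

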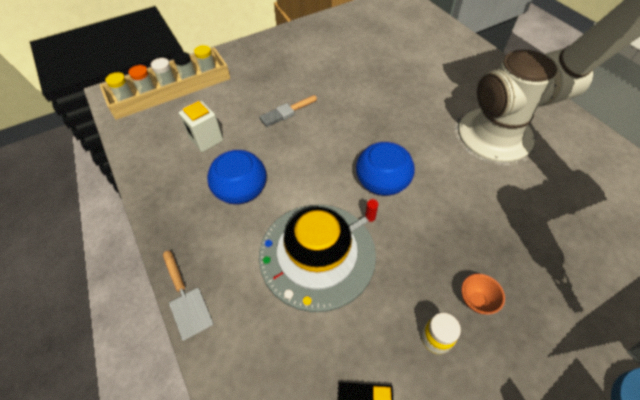

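Top view: the turntable is centred near (296,190), the knob is at (298,240), the pointer at (294,155) and the yellow dot at (268,164). The head must turn counter-clockwise, so the knob goes right in the image. A blue pot stands close by at (330,276).

```bash
cat > h.py <<'E'
import cv2,numpy as np
from scipy.optimize import least_squares
from scipy.spatial.transform import Rotation as Ro
from bench import arm
def pose(n,s=None):
    p=arm.camera_params(n); f=200/np.tan(np.radians(p['fov_y'])/2)
    if n=='wrist':
        T=p['tool_from_camera']; W=Ro.from_quat(s['ee_rot']).as_matrix()
        R=W@T[:3,:3]; c=W@T[:3,3]+s['position']
    else:
        R=cv2.Rodrigues(p['rvec'])[0].T; c=-R@p['tvec']
    return f,p['cx'],p['cy'],R,c
def ray(P,uv,z):
    f,cx,cy,R,c=P; d=R@np.array([(uv[0]-cx)/f,(uv[1]-cy)/f,1]); return c+d*(z-c[2])/d[2]
def proj(P,X):
    f,cx,cy,R,c=P; q=R.T@(np.array(X)-c); return np.array([f*q[0]/q[2]+cx,f*q[1]/q[2]+cy])
H={'yellow':((18,110,90),(35,255,255)),'blue':((105,120,60),(130,255,255)),'green':((45,90,50),(85,255,255)),'red':((0,150,80),(6,255,255))}
def blobs(im,c,box,amin=4):
    x0,y0,x1,y1=box; hsv=cv2.cvtColor(im,cv2.COLOR_BGR2HSV)[y0:y1,x0:x1]
    m=cv2.inRange(hsv,*H[c])
    if c=='red': m|=cv2.inRange(hsv,(174,150,80),(180,255,255))
    n,l,st,ce=cv2.connectedComponentsWithStats(m)
    return [(int(st[i,4]),np.round(ce[i]+[x0,y0],1),st[i,:4]+[x0,y0,0,0]) for i in range(1,n) if st[i,4]>=amin]
E
python3 - <<'E'
from h import *
for n,box in(('top',(250,140,345,255)),('scene',(245,190,395,320))):
    im=cv2.imread(f'pics/{n}0.png');P=pose(n)
    for c in H:
        for a,ce,b in blobs(im,c,box): print(n,c,a,ce,b,'z18',ray(P,ce,18).round(),'z82',ray(P,ce,82).round())
x=cv2.imread('pics/top0.png')[135:260,240:370]; cv2.imwrite('pics/c1.png',cv2.resize(x,None,fx=4.6,fy=4.6,interpolation=cv2.INTER_CUBIC))
E
```

```text
top yellow 26 [267.8 163.8] [265 161   6   6] z18 [684. 159.  18.] z82 [671. 150.  82.]
top yellow 863 [292.  183.9] [276 168  33  33] z18 [624.  85.  18.] z82 [615.  80.  82.]
top blue 19 [321.8 161.2] [320 159   5   5] z18 [694.  -2.  18.] z82 [681.  -3.  82.]
top blue 65 [328.4 252.9] [317 251  24   4] z18 [423. -25.  18.] z82 [424. -25.  82.]
top green 21 [309.9 153.8] [308 152   5   5] z18 [716.  34.  18.] z82 [702.  31.  82.]
top red 55 [298.1 239.1] [294 236   9   8] z18 [462.  64.  18.] z82 [461.  60.  82.]
scene yellow 1470 [316.9 229.9] [294 210  47  41] z18 [581.  26.  18.] z82 [598.  59.  82.]
scene yellow 342 [319.4 263.9] [286 244  65  29] z18 [618. 103.  18.] z82 [633. 129.  82.]
scene yellow 78 [306.8 300.3] [302 296  10  10] z18 [681. 160.  18.] z82 [690. 182.  82.]
scene blue 134 [250.9 194.2] [245 190  17  12] z18 [ 670. -143.   18.] z82 [680. -96.  82.]
scene blue 107 [383.  191.7] [369 190  26   5] z18 [389.  15.  18.] z82 [422.  49.  82.]
scene blue 40 [268.  242.9] [265 240   7   7] z18 [692.  -0.  18.] z82 [700.  35.  82.]
scene green 50 [266.3 259.5] [263 256   8   8] z18 [713.  35.  18.] z82 [720.  67.  82.]
scene red 216 [371.3 209.4] [365 199  13  23] z18 [442.  43.  18.] z82 [471.  74.  82.]
scene red 14 [277.6 275.1] [274 273   9   6] z18 [708.  80.  18.] z82 [715. 109.  82.]
```

View pics/c1.png

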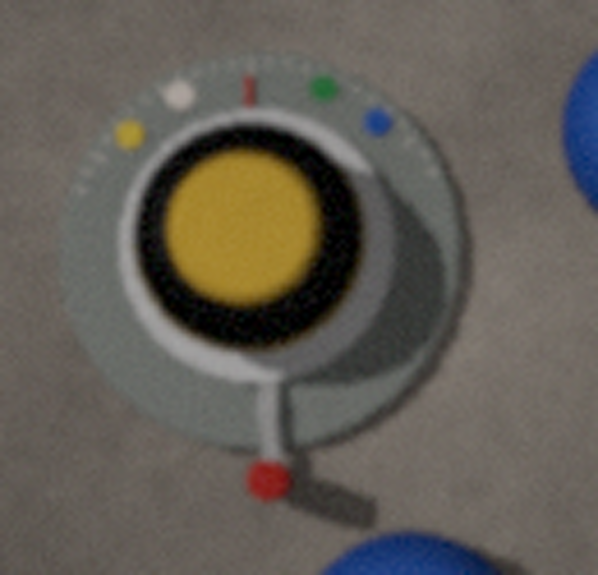

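The crop shows the pointer tip at full-frame (294.3,151.7), the white dot at (278.9,155.7), and the knob just above the blue pot. Next I fit the centre and the angles.

Run:
```python
from h import *
P=pose('top')
D=np.array([ray(P,u,18) for u in((267.8,163.8),(278.9,155.7),(309.9,153.8),(321.8,161.2))])[:,:2]
S=pose('scene');E=np.array([ray(S,u,18) for u in((306.8,300.3),(266.3,259.5),(268,242.9))])[:,:2]
K=ray(P,(298.1,239.1),82)[:2]; K2=ray(S,(371.5,204),82)[:2]; t=ray(P,(294.3,151.7),20)[:2]
def r(c): return np.r_[np.hypot(*(D-c).T)-112,np.hypot(*(E-c).T)-112,np.hypot(*(K-c))-150]
s=least_squares(r,[600,85]);c=s.x;print(c,s.fun.round(1),K,K2,t)
a=lambda p:np.degrees(np.arctan2(*(p-c)[::-1]))
print('tip',a(t),'knob+180',a(K)+180,'yellow',a(D[0]),a(E[0]))
g=np.radians((a(D[0])+a(E[0]))/2+180);print('knob goal',c+150*np.array([np.cos(g),np.sin(g)]))
W=Ro.from_quat(arm.read_state()['ee_rot']).as_matrix();print(W.round(3))
# blue pot extents
im=cv2.imread('pics/top0.png')
for b in blobs(im,'blue',(290,240,370,310)):print(b,ray(P,b[1],60))
```

```text
[609.86563783  74.04755661] [ 0.4 -0.2  1.2  1.2 -0.5 -1.6 -1.2 -0.5] [461.10524563  59.65362484] [462.96433328  63.02988739] [721.03355244  80.49571963]
tip 3.3196541347846105 knob+180 5.526687234735931 yellow 48.90555437481376 50.299221317291966
knob goal [512.65241341 -40.18724106]
[[ 0.916 -0.4   -0.001]
 [-0.4   -0.916 -0.002]
 [ 0.     0.002 -1.   ]]
(1918, array([328.6, 275.7]), array([305, 251,  49,  50])) [360.90192669 -26.28289782  60.        ]
```

Pointer is at about 4.5°, yellow at about 49.6°, so the head turns about +45°. I'll close the fingers, turn the tool so its y axis follows the push, and approach the +y side of the knob from above.

>>> drive_tool:
  targets:
    - [1,25,23,0,-5]
    - [1,60,55,0,-10]
    - [1,98,90,0,-16]
    - [1,136,125,0,-22]
    - [1,174,160,0,-28]
    - [1,212,195,0,-34]
    - [1,250,228,0,-40]
    - [1,286,260,0,-46]
    - [1,320,290,0,-50]
    - [1,345,315,0,-50]
    - [1,362,329,0,-50]
    - [1,362,329,0,-50]

```text
clock: 1.3
position: [450.5, 124.2, 201.7]
ee_rot: [0.974, 0.226, -0.0, 0.0]
contact_force: [-0.9, 0.3, -0.4]
gripper_width: 0.2
grasp_force: 0.0
```

Run:
```python
from h import *
s=arm.read_state();im=arm.get_image('wrist');cv2.imwrite('pics/w1.png',im);cv2.imwrite('pics/top1.png',arm.get_image('top'))
W=Ro.from_quat(s['ee_rot']).as_matrix();print(s['clock'],s['position'],s['gripper_width'],s['contact_force'],W.round(3))
P=pose('wrist',s)
for b in blobs(im,'red',(0,0,640,400),30):print(b,ray(P,b[1],82))
```

```text
1.3 [450.49616726 124.15761682 201.71009134] 0.20853155877958315 [-0.93669241  0.29105875 -0.4018221 ] [[ 0.898  0.441 -0.001]
 [ 0.441 -0.898 -0.001]
 [-0.001  0.    -1.   ]]
(785, array([382.1, 199.3]), array([367, 181,  32,  37])) [465.01468538  67.52165816  82.        ]
```

View pics/w1.png

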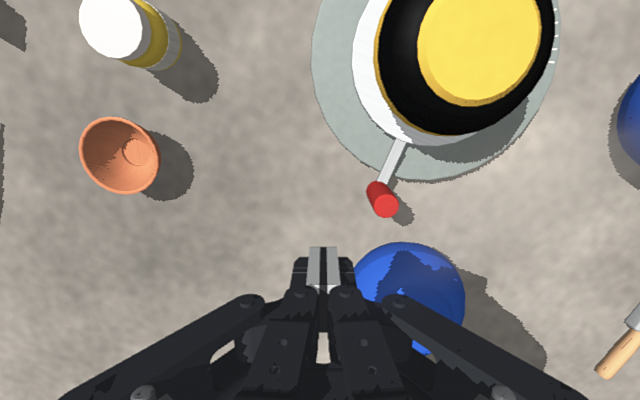

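Wrist view: knob top at about (385,206), closed fingers at (322,265), blue pot to the right of the fingers. I descend beside the knob and compute the arc in tool axes.

>>> drive_tool:
  targets:
    - [1,-9,5,20,0]
    - [1,-18,10,50,0]
    - [1,-18,15,85,0]
    - [1,-18,15,115,0]
    - [1,-18,15,133,0]
    - [1,-18,15,140,0]
    - [1,-18,15,140,0]

```text
clock: 2.1
position: [440.2, 105.5, 61.5]
ee_rot: [0.973, 0.229, -0.001, 0.0]
contact_force: [-0.3, 0.9, 0.9]
gripper_width: -0.0
grasp_force: 0.0
```

Run:
```python
from h import *
s=arm.read_state();W=Ro.from_quat(s['ee_rot']).as_matrix();print(s['position'],s['contact_force'])
c=np.array([609.9,74]);R=149.5
for a in(184.5,190,195,200,205,210,215,220,225,229.5):
    k=c+R*np.array([np.cos(np.radians(a)),np.sin(np.radians(a))]);d=W.T@np.r_[k-s['position'][:2],0]
    print(a,k.round(),d.round(1)[:2],'TCP shift',(d-[0,28,0]).round(1)[:2])
```

```text
[440.1723523  105.49096497  61.50127296] [-0.28330229  0.8598398   0.86138758]
184.5 [461.  62.] [-0.8 47.9] TCP shift [-0.8 19.9]
190 [463.  48.] [-5.5 61.5] TCP shift [-5.5 33.5]
195 [465.  35.] [-8.6 74.1] TCP shift [-8.6 46.1]
200 [469.  23.] [-10.7  87. ] TCP shift [-10.7  59. ]
205 [474.  11.] [-11.6 100. ] TCP shift [-11.6  72. ]
210 [480.  -1.] [-11.4 113. ] TCP shift [-11.4  85. ]
215 [487. -12.] [-10. 126.] TCP shift [-10.  98.]
220 [495. -22.] [ -7.5 138.8] TCP shift [ -7.5 110.8]
225 [504. -32.] [ -3.9 151.4] TCP shift [ -3.9 123.4]
229.5 [513. -40.] [  0.2 162.3] TCP shift [  0.2 134.3]
```

>>> drive_tool:
  targets:
    - [1,0,8,0,0]
    - [1,-1,14,0,0]
    - [1,-1,18,0,0]
    - [1,-2,22,0,0]
    - [1,-3,26,0,0]
    - [1,-4,30,0,0]
    - [1,-6,34,0,0]
    - [1,-7,39,0,0]
    - [1,-9,44,0,0]
    - [1,-9,48,0,0]
    - [1,-10,52,0,0]
    - [1,-10,55,0,0]

```text
clock: 3.3
position: [456.3, 50.8, 62.1]
ee_rot: [0.974, 0.228, -0.0, -0.0]
contact_force: [0.7, -0.1, -0.3]
gripper_width: 0.2
grasp_force: 0.0
```

Run:
```python
from h import *
s=arm.read_state();im=arm.get_image('wrist');cv2.imwrite('pics/w2.png',im);t=arm.get_image('top')
x=t[135:260,240:370]; x=cv2.resize(x,None,fx=4.6,fy=4.6,interpolation=cv2.INTER_CUBIC)
cv2.imwrite('pics/c2.png',x)
for b in blobs(t,'red',(250,140,345,255)):print(b,ray(pose('top'),b[1],82))
print(s['clock'],s['position'],s['contact_force'])
```

```text
3.3 [456.28423064  50.83061888  62.08361172] [ 0.71616849 -0.08889015 -0.26020481]
```

View pics/w2.png

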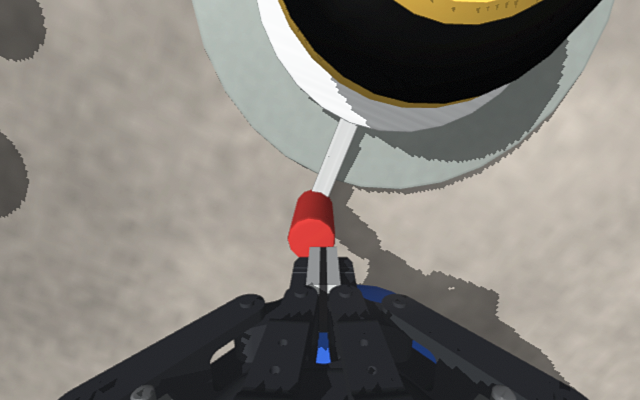

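View pics/c2.png

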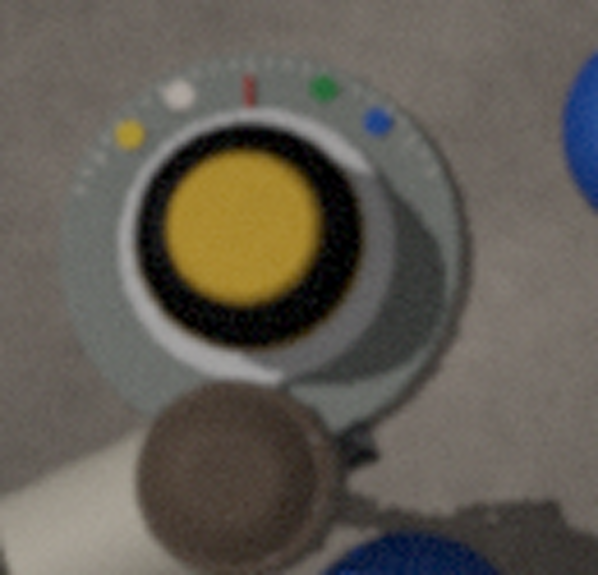

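The knob has not moved. The fingers passed outside it, so my knob estimate is off. I'll recompute it from this close view.

Run:
```python
from h import *
s=arm.read_state();im=cv2.imread('pics/w2.png');P=pose('wrist',s);W=Ro.from_quat(s['ee_rot']).as_matrix()
print('TCPpx',proj(P,s['position']))
for b in blobs(im,'red',(200,150,400,300),30):print(b)
for u in((311,239),(315,190)):
  for z in(82,22):
    k=ray(P,u,z);print(u,z,k.round(1),(W.T@(k-s['position'])).round(1))
P1=pose('wrist',dict(ee_rot=[0.974,0.226,0,0],position=np.array([450.5,124.2,201.7])));print(ray(P1,(385,206),82))
print(s['gripper_width'])
```

```text
TCPpx [323.25767293 239.01297666]
(2269, array([311.5, 223.7]), array([288, 190,  47,  67]))
(311, 239) 82 [461.6  60.7  82. ] [  8.9  -6.5 -19.9]
(311, 239) 22 [436.3  51.   22. ] [-18.   -9.   40.1]
(315, 190) 82 [486.5  70.5  82. ] [ 35.7  -4.1 -19.9]
(315, 190) 22 [471.1  64.6  22. ] [19.3 -5.7 40.1]
[460.35854119  61.72770586  82.        ]
-0.120982276516318
```

Run:
```python
from h import *
s=arm.read_state();P=pose('wrist',s);W=Ro.from_quat(s['ee_rot']).as_matrix()
for x in(11,4,0,-11):
  for h in(0,10,20,30,40): print(x,h,[proj(P,s['position']+W@np.array([x,y,-h])).round() .tolist() for y in(0,10)])
```

```text
11 0 [[323.0, 222.0], [340.0, 222.0]]
11 10 [[323.0, 228.0], [341.0, 228.0]]
11 20 [[323.0, 235.0], [342.0, 235.0]]
11 30 [[323.0, 244.0], [344.0, 244.0]]
11 40 [[323.0, 253.0], [345.0, 253.0]]
4 0 [[323.0, 233.0], [340.0, 233.0]]
4 10 [[323.0, 240.0], [341.0, 240.0]]
4 20 [[323.0, 248.0], [342.0, 248.0]]
4 30 [[323.0, 256.0], [343.0, 256.0]]
4 40 [[323.0, 266.0], [345.0, 266.0]]
0 0 [[323.0, 239.0], [340.0, 239.0]]
0 10 [[323.0, 246.0], [341.0, 246.0]]
0 20 [[323.0, 254.0], [342.0, 254.0]]
0 30 [[323.0, 264.0], [343.0, 264.0]]
0 40 [[323.0, 274.0], [344.0, 274.0]]
-11 0 [[323.0, 256.0], [340.0, 256.0]]
-11 10 [[323.0, 264.0], [341.0, 264.0]]
-11 20 [[323.0, 273.0], [342.0, 273.0]]
-11 30 [[323.0, 283.0], [343.0, 283.0]]
-11 40 [[323.0, 294.0], [344.0, 294.0]]
```

Projection shows the fingertips really end about 30 mm above the nominal TCP, so they passed over the knob top. I back off and go 26 mm lower. That height is safe above the scale and lever by either reading.

>>> drive_tool:
  targets:
    - [1,0,-15,0,0]
    - [1,3,-35,0,0]
    - [1,6,-45,0,0]
    - [1,6,-45,10,0]
    - [1,6,-45,20,0]
    - [1,6,-45,26,0]
    - [1,6,-45,26,0]
    - [1,6,-40,26,0]
    - [1,6,-36,26,0]
    - [1,6,-32,26,0]
    - [1,6,-28,26,0]
    - [1,6,-28,26,0]

```text
clock: 4.6
position: [449.5, 78.5, 36.2]
ee_rot: [0.974, 0.228, 0.0, -0.0]
contact_force: [-0.1, -0.2, 0.9]
gripper_width: 0.0
grasp_force: 0.0
```

Run:
```python
from h import *
s=arm.read_state();im=arm.get_image('wrist');cv2.imwrite('pics/w3.png',im);W=Ro.from_quat(s['ee_rot']).as_matrix()
print(s['clock'],s['position'],s['contact_force'],blobs(im,'red',(150,100,450,300),30))
c=np.array([609.9,74]);R=149.5
for a in(184.5,190,195,200,205,210,215,220,225,229.5):
    k=c+R*np.array([np.cos(np.radians(a)),np.sin(np.radians(a))]);d=W.T@np.r_[k-s['position'][:2],0];print(a,d.round(1)[:2])
```

```text
4.6 [449.46264294  78.49864229  36.24616448] [-0.11572028 -0.22919454  0.88596985] [(3615, array([374.5, 258.5]), array([346, 214,  62,  86]))]
184.5 [ 3.  19.6]
190 [-1.7 33.2]
195 [-4.8 45.8]
200 [-6.8 58.7]
205 [-7.7 71.7]
210 [-7.5 84.8]
215 [-6.1 97.7]
220 [ -3.5 110.5]
225 [1.00e-01 1.23e+02]
229.5 [  4.3 134. ]
```

View pics/w3.png

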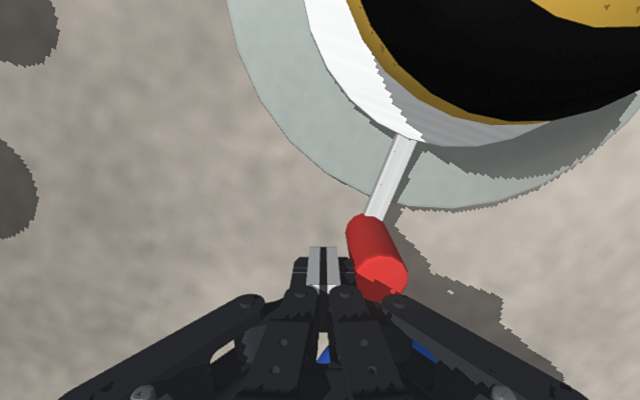

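The fingers now stand beside the knob with the tips below its top (knob top at 381,272). Now I push slowly along the arc.

>>> drive_tool:
  targets:
    - [1,0,3,0,0]
    - [1,-1,7,0,0]
    - [1,-3,12,0,0]
    - [1,-5,18,0,0]
    - [1,-7,24,0,0]
    - [1,-9,30,0,0]
    - [1,-10,37,0,0]
    - [1,-11,44,0,0]
    - [1,-11,51,0,0]
    - [1,-11,57,0,0]
    - [1,-11,61,0,0]
    - [1,-11,63,0,0]

```text
clock: 5.85
position: [467.4, 17.1, 36.0]
ee_rot: [0.974, 0.228, -0.0, 0.0]
contact_force: [-2.8, 0.7, -1.2]
gripper_width: -0.1
grasp_force: 0.9
```

```bash
cat > m.py <<'E'
from h import *
import sys
s=arm.read_state();im=arm.get_image('wrist');t=arm.get_image('top');sc=arm.get_image('scene');W=Ro.from_quat(s['ee_rot']).as_matrix()
n=sys.argv[1];cv2.imwrite(f'pics/w{n}.png',im);cv2.imwrite(f'pics/t{n}.png',t);cv2.imwrite(f'pics/s{n}.png',sc)
print(s['clock'],s['position'],s['contact_force'],'wrist red',blobs(im,'red',(0,0,640,400),30))
H['red']=((0,90,60),(8,255,255)); c=np.array([609.9,74])
for k,i,b in(('top',t,(255,140,345,200)),('scene',sc,(245,240,330,320))):
  for col in('red','yellow'):
    for q in blobs(i,col,b):
      X=ray(pose(k),q[1],20)[:2]-c;print(k,col,q[0],q[1],q[2],'ang',np.degrees(np.arctan2(X[1],X[0])).round(1),'r',np.hypot(*X).round())
E
python3 m.py 4
```

```text
5.85 [467.41719973  17.13272856  36.01511975] [-2.80861525  0.71044796 -1.17179931] wrist red [(3741, array([374.8, 254.6]), array([346, 211,  62,  85]))]
top red 6 [279.  159.5] [278 158   3   4] ang 30.7 r 101.0
top yellow 26 [267.8 163.8] [265 161   6   6] ang 49.0 r 112.0
top yellow 855 [292.3 183.9] [276 168  33  32] ang 35.9 r 17.0
scene red 32 [293.5 288.5] [291 284   6  10] ang 31.3 r 97.0
scene yellow 260 [315.1 243.9] [298 240  32  10] ang -111.8 r 19.0
scene yellow 226 [309.5 265.4] [286 249  44  23] ang 36.7 r 36.0
scene yellow 77 [306.8 300.4] [302 296  10  10] ang 50.5 r 112.0
```

Pointer is now at about 31°, with about 18.7° to go. I push most of the rest and measure.

>>> drive_tool:
  targets:
    - [1,0,5,0,0]
    - [1,1,10,0,0]
    - [1,2,16,0,0]
    - [1,4,22,0,0]
    - [1,6,27,0,0]
    - [1,7,32,0,0]
    - [1,9,36,0,0]
    - [1,10,39,0,0]
    - [1,10,41,0,0]
    - [1,10,41,0,0]

```text
clock: 7.0
position: [495.3, -14.7, 36.3]
ee_rot: [0.974, 0.228, 0.001, 0.0]
contact_force: [0.1, -0.4, -0.1]
gripper_width: 0.2
grasp_force: 0.0
```

```bash
python3 m.py 5
python3 - <<'E'
import cv2
a=cv2.imread('pics/s5.png')[190:330,235:395]
cv2.imwrite('pics/c5.png',cv2.resize(a,None,fx=4.2,fy=4.2,interpolation=cv2.INTER_CUBIC))
E
```

```text
7.0 [495.32534805 -14.73561764  36.26604431] [ 0.11771235 -0.40180911 -0.08224815] wrist red [(3729, array([374.9, 256.3]), array([346, 211,  62,  87]))]
top red 6 [271.7 165.3] [271 164   3   3] ang 46.5 r 100.0
top yellow 23 [267.3 164. ] [265 161   6   6] ang 49.7 r 113.0
top yellow 861 [292.7 183.9] [276 168  34  32] ang 32.6 r 17.0
scene red 25 [306.1 292.4] [304 288   5  10] ang 47.7 r 96.0
scene yellow 254 [315.1 243.8] [298 240  32  10] ang -112.0 r 19.0
scene yellow 227 [309.3 265.1] [285 247  45  25] ang 35.7 r 36.0
scene yellow 71 [307.  300.6] [302 296  10  10] ang 50.7 r 113.0
```

View pics/c5.png

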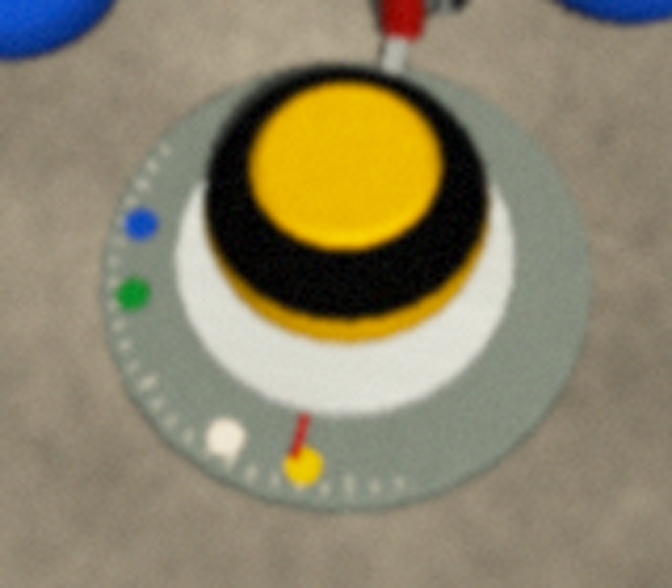

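The crop shows the tip at (293,457) and the yellow dot centre at (303,465), about 2.9° short. I need about 7 mm more.

>>> drive_tool:
  targets:
    - [1,1,2,0,0]
    - [1,1,4,0,0]
    - [1,2,6,0,0]
    - [1,2,7,0,0]
    - [1,2,7,0,0]

```text
clock: 7.65
position: [500.0, -20.0, 36.3]
ee_rot: [0.974, 0.228, 0.001, 0.0]
contact_force: [0.6, 1.7, 0.2]
gripper_width: 0.0
grasp_force: 0.5
```

```bash
python3 m.py 6
python3 - <<'E'
import cv2
a=cv2.imread('pics/s6.png')[270:320,270:350]
b=cv2.imread('pics/t6.png')[145:195,250:330]
cv2.imwrite('pics/c6.png',cv2.resize(cv2.vconcat([a,b]),None,fx=6,fy=6,interpolation=cv2.INTER_CUBIC))
E
```

```text
7.65 [500.01620995 -20.00311214  36.25369798] [0.63116858 1.70682528 0.23969318] wrist red [(3743, array([374.8, 254.9]), array([346, 210,  62,  87]))]
top red 5 [270.8 166.6] [270 166   3   2] ang 49.1 r 100.0
top yellow 22 [267.5 163.6] [265 162   6   5] ang 49.1 r 113.0
top yellow 860 [292.7 183.9] [276 168  34  32] ang 32.6 r 17.0
scene red 24 [308.5 292.2] [307 289   4   8] ang 50.6 r 95.0
scene yellow 252 [315.1 243.7] [298 240  32  10] ang -112.0 r 19.0
scene yellow 229 [309.4 265.1] [285 247  45  25] ang 36.0 r 36.0
scene yellow 68 [306.6 300.7] [302 296  10  10] ang 50.3 r 113.0
```

View pics/c6.png

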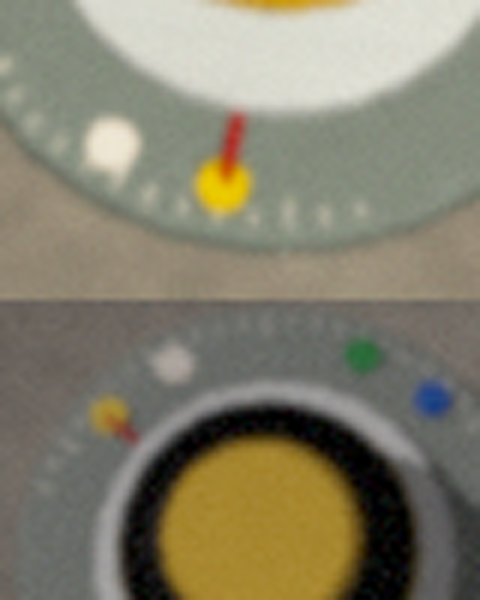

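In both cameras the pointer runs into the middle of the yellow dot, at (223,183) in the scene crop, and the angles agree to within about 0.3°. I retreat backwards, then up.

>>> drive_tool:
  targets:
    - [1,0,-6,0,0]
    - [1,0,-18,0,0]
    - [1,0,-30,0,0]
    - [1,-5,-35,-15,0]
    - [1,-10,-35,-45,0]
    - [1,-15,-35,-80,0]
    - [1,-20,-35,-115,0]
    - [1,-20,-35,-140,0]
    - [1,-20,-35,-150,0]
    - [1,-20,-35,-150,0]

```text
clock: 8.8
position: [466.3, 3.2, 187.0]
ee_rot: [0.973, 0.229, 0.001, -0.0]
contact_force: [-0.0, 0.2, 0.3]
gripper_width: -0.2
grasp_force: 0.0
```

```bash
python3 m.py 7
```

```text
8.8 [466.25858871   3.21923864 187.04480514] [-0.04856423  0.18543528  0.34347846] wrist red [(849, array([388. , 163.4]), array([371, 146,  35,  35]))]
top red 4 [270.5 166.5] [270 166   2   2] ang 49.4 r 100.0
top yellow 20 [267.6 163.6] [265 162   6   5] ang 49.0 r 113.0
top yellow 860 [292.7 183.9] [276 168  34  32] ang 32.6 r 17.0
scene red 24 [308.5 292.2] [307 289   4   8] ang 50.6 r 95.0
scene yellow 256 [315.  243.8] [298 240  32  10] ang -111.3 r 19.0
scene yellow 232 [309.2 265. ] [285 247  45  25] ang 35.2 r 36.0
scene yellow 69 [306.7 300.8] [302 296  10  10] ang 50.4 r 113.0
```

```bash
python3 -c "
from bench import arm
print(arm.job_done())"
```

```text
the job is handed in; nothing more can be done
None
```

The job is handed in: the red pointer is on the middle of the yellow dot (within about 0.4° in both cameras), the pot appears undisturbed on the head, and the arm is clear; the judge's verdict was not shown.

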